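Shut down the mask tester and check its inlet filter against the work lamp

ROBOT

A 6-joint arm with a two-finger parallel gripper is mounted at the origin on the work surface. World frame = base frame: x ahead of the robot, y to its left, z up, the work surface at z = 0. Lengths are in m, angles in rad, forces in N, time in s.
With the tool pointing down it reaches from about 0.425 to 0.95 m from the base axis. Payload 14.7 kg.
Tool frame: the origin (TCP) lies midway between the tips of the shut fingers; the grasp point (between the pads) lies 19 mm behind it; z points along the fingers, y is the line along which they close (so a half turn about z gives the same grasp; the last joint's range is limited). The gripper opens to 85 mm and grips with 20 to 120 N. Pads are 22 mm wide; open, the fingers measure 114 mm over their backs; the gripper's body (76 mm by 85 mm) begins 54 mm behind the grasp point. The pads swing forward as they close: fully open they stand 13 mm farther back than shut.
Start: joints at [-1.189, 0.48, 1.596, -0, 1.065, -0.047], TCP at [0.27, -0.591, 0.231] pointing down, gripper open.
Joint ranges: [-2.75, 2.75], [-0.82, 2.05], [0.23, 2.67], [-1.56, 4.7], [0.09, 2.69], [-2.92, 2.92]. Speed limits (rad/s): [1.89, 1.89, 2.39, 3.01, 3.01, 3.01].

INTERFACE

Orientations are given as a rotation vector (axis times angle).
In Python, from plant import r gives the robot as it stands.
- The arm moves only by the tool send_rows, never from a script. Its argument "plan" is one flat list of numbers, 7 for each row, row after row: the turn, a rotation vector about the tool's x, y, z in rad, then the shift along the tool's x, y, z in m, then the opening, from -1 (shut) to 1 (fully open). A call has 1 to 20 rows; each row is the pose to reach, as a shift and turn from the pose commanded when the call began, along the tool's axes at that moment; what a row does not reach only later rows make up. A row lasts 1/10 s, in which the tool goes at most 50 mm and 8.59 degrees, less where a joint would pass 70% of its speed; a pose out of reach is approached as far as the arm can. A call with a gripper value outside its range is refused whole. The fingers move at their own pace and stop on an object; "newtons" is the grip in N (left out, the last holds). Time passes only in rows, so rows that repeat a pose let the fingers close. It gives the time, the measured TCP pose, the force, the opening and the grip force at its end, in the units of the state.
- r.get_state(): the state, without advancing time (a new reading comes with each control period).
- r.capture(name): name is "scene" or "top" or "wrist"; returns the picture (480x640x3 uint8, red, green, blue); there is no depth.
- r.get_calibration(name): a dict with "mtx" (3x3 intrinsics, pixels), "R" (3x3) and "t" (3): a world point X has camera coordinates R X + t; the wrist camera has in their place "hand_eye" (4x4, takes a point from camera to tool coordinates, whose origin is the TCP and whose axes are the flange's). Camera axes: x right, y down, z forward; pixel columns grow to the right and rows downward; lengths in m; the calibration is good to about 2 mm. The wrist camera is an equidistant fisheye: a pixel r from the principal point sees the ray r / f radians off the axis. A picture is of the moment at which its call begins: read the wrist's pose just before it. get_calibration takes no time and is no camera call.
- r.finish_job(): hands the job in; it is judged then, once.
The state is a dict: "t": time; "joints": joint angles; "joint_vel": joint speeds; "joint_efforts": joint torques, N m; "tool_pos": TCP position; "eef_rot": TCP orientation; "force": force on the tool from outside, world axes, zero at the start; "moment": the same for the moment, N m; "width": finger opening in m; "finger_force": force on a finger pad.
Only numpy, scipy, OpenCV 4.12 (cv2) and the standard library are available. Lean on these libraries where they do the work, as an engineer would, in place of code of your own. Each camera call takes 0.05 s, during which the arm holds its last target. There are 200 camera calls.

TASK

Shut the mask leak tester down at its keypad by pressing the square stop key fully down first and then, once that is back up, the long vent key; then swing the filter flap on its top back past upright, draw the filter plate up out of its slot and hold it up to the bench work lamp, upright, face-on to the lamp and centred in front of its lens about a hand's breadth away, to see whether it is clogged. Press neither of the round keys, leave the flap standing open, and leave the other things on the bench where they are. The program finishes while the gripper is still holding the plate steady in front of the lamp, touching nothing else.

Things in the scene. Friction and masses are not known exactly. Their poses are not given: they have to be found in the camera images.
- tester: Mask leak tester: grey bench case 260 mm deep (x) x 340 wide (y) x 120 high (z), fixed; origin at the centre of its underside, -x is its front, facing the robot, z up. On its top, front left: the filter flap over the filter bay; front right: a row of four keys at x -92 mm, from left to right round, square, long, round (y -20, -60, -100, -140 mm); behind them a flat screen.
- slot (a point): On the tester: middle of the filter slot's mouth in the bay floor, 85 mm above the bench; axes as the tester's. Slot 60 mm (x) x 16 mm (y), 55 mm deep. The bay above it is open to the case top (120 mm): x from -37 to +53 mm, y from -50 to +50 mm about this point, under the flap when that is closed
- key_stop (a joint): Spring key on the tester, 0 = up, 0.005 m = fully down (travel 5 mm; 1.4 N starts it, 4.6 N takes it fully down; pressed from 3.5 mm). The stop key: the square one, 22 x 22 mm, second from the left.
- key_stop_top (a point): Centre of the top face of the square stop key, 9 mm above the case top when up.
- key_vent (a joint): Spring key on the tester, 0 = up, 0.005 m = fully down (travel 5 mm; 1.4 N starts it, 4.6 N takes it fully down; pressed from 3.5 mm). The vent key: the long one, 36 mm along the tester's x by 16 mm along y, third from the left.
- key_vent_top (a point): Centre of the top face of the long vent key, 9 mm above the case top when up.
- key_start (a joint): Spring key on the tester, 0 = up, 0.005 m = fully down (travel 5 mm; 1.4 N starts it, 4.6 N takes it fully down; pressed from 3.5 mm). Round start key, 18 mm across, leftmost; not to be pressed.
- key_zero (a joint): Spring key on the tester, 0 = up, 0.005 m = fully down (travel 5 mm; 1.4 N starts it, 4.6 N takes it fully down; pressed from 3.5 mm). Round zero key, 18 mm across, rightmost; not to be pressed.
- flap (a joint): Filter flap: grey plate 106 mm (x) x 116 (y) x 5 lying on the case top over the bay, hinged along its rear edge. Opening angle in rad: 0 closed, 1.9 fully open (leaning back past upright, 1.57); may start a little ajar. Friction hinge: it stays where it is left; 1 to 3 N at the tongue moves it.
- flap_tongue (a point): Point in the flap's thumb tongue at mid thickness, 124 mm from the hinge. The tongue is at the middle of the flap's front edge and overhangs the case front, free space below: 32 mm wide (y), 8 thick, 32 out from the edge (the point is 18 out). Pinched by its two sides from above it turns between the fingers as the flap swings; keep fingertips within 15 mm below it to clear the flap's edge.
- flap_hinge (a point): Middle of the flap's hinge axis, which runs along the tester's y; the flap opens about it, front edge rising and going back.
- filter: Filter plate standing in the slot under the flap: black frame with pleated paper, 56 mm (x) x 12 (y, thickness; the faces look along +y and -y) x 60 (z), pull tab on top 28 (x) x 10 (y) x 22 (z); about 70 g. Origin at the centre of its underside, z up; starts along the tester's axes, 2 mm play in the slot, underside 30 mm above the bench, tab top at 112 mm, 43 mm beside the tab along y.
- filter_tab (a point): Centre of the pull tab, 71 mm above the plate's underside.
- filter_center (a point): Centre of the plate without tab, 30 mm above its underside.
- worklamp: Black LED work lamp on a tube stand, fixed to the bench; head 150 mm wide (y) x 110 mm high, 40 mm deep, from 135 to 245 mm above the bench, stand 190 mm wide. Origin at the bench under the head; its own -x is the way the lens looks, z up.
- lamp_lens (a point): Centre of the lamp's lens (122 mm wide x 84 mm high), 190 mm above the bench; axes as the lamp's (-x points out of the lens).
- spray_can: Spray can, 52 mm across, 190 mm high; leave alone.
- canister: Steel canister with knob lid, 94 mm across, 122 mm high; leave alone.
- screwdriver: Screwdriver, 180 mm long, lying across the rear right of the tester's top; leave alone.
- wrench: Wrench lying on the mat to the left; leave alone.
- tape_roll: Roll of grey tape lying flat, 90 mm across, 24 mm high; leave alone.
- screw_jar: Jar 60 mm across, 75 mm high; leave alone.
- coupling: Hose coupling 38 mm across, 38 mm high, standing on the rear left of the tester's top (near x +95, y +100 mm of the tester), behind where the open flap leans; leave alone.

How it is judged:
By the outcome, as a careful person would: the job done as asked, in the order asked, and still so for the second after the job is handed in, while the arm keeps its last pose, push and grip.
It also fails if it takes over 67 s, if anything falls off the work surface, if the arm or the gripper's body presses on something with over 40 N, if the wrist force passes 120 N, or if a joint passes its speed limit or range.

## Working session

There is one attempt and no reset: what is moved stays moved. The work goes in short steps, Python scripts to look and compute and a tool call to move; the robot and the scene stay as the last step left them, time stands still between calls to the robot, and variables do not carry over. Pictures are saved under pics/ and viewed, at most 10 in all, crops included, and the job is handed in when it is done.

Besides the shell and the picture viewer there is one more tool, called after "Emit:" as a command line: name --argument value ..., lists and objects as JSON in quotes. send_rows: Moves the arm, as the interface text tells. Its arguments: {"type":"object","properties":{"plan":{"type":"array"},"newtons":{"type":"number"}},"required":["plan"]}

```bash
mkdir -p pics; cat > h.py <<'E'
import numpy as np,cv2
from scipy.spatial.transform import Rotation as Ro
from plant import r
def cap(n,f):
    im=r.capture(n); cv2.imwrite('pics/'+f+'.png',im[:,:,::-1]); return im
E
python3 - <<'E'
from h import *
s=r.get_state(); print(s)
for n in ('scene','top','wrist'):
    cap(n,n+'0'); print(n,r.get_calibration(n))
E
```

```text
{'t': 0.0, 'joints': array([-1.18862228e+00,  4.80856432e-01,  1.59685899e+00, -1.04415120e-05,
        1.06512521e+00, -4.66243961e-02]), 'joint_vel': array([-0.00012756, -0.00075463,  0.00032646, -0.00065394,  0.00159962,
       -0.00016975]), 'joint_efforts': array([ 6.25017958e-03, -9.50637460e+01, -4.30191636e+01,  2.63459315e-04,
        1.19677390e-02,  2.89722004e-05]), 'tool_pos': array([ 0.27010204, -0.59076542,  0.23066199]), 'eef_rot': array([-3.06846148e+00, -6.68152944e-01,  3.41360409e-04]), 'force': array([ 0.97071074,  0.5417322 , -0.17638954]), 'moment': array([-0.0148843 ,  0.01397224,  0.02727047]), 'finger_force': 0.0, 'width': 0.08562203699513525}
scene {'mtx': array([[571.46630871,   0.        , 328.80650947],
       [  0.        , 571.46630871, 235.22567994],
       [  0.        ,   0.        ,   1.        ]]), 'R': array([[-0.11073744,  0.99378731, -0.01113599],
       [ 0.78777028,  0.08093856, -0.61062832],
       [-0.60593334, -0.07639202, -0.79183903]]), 't': array([ 0.11203911, -0.33643749,  1.78410679])}
top {'mtx': array([[456.87178631,   0.        , 318.7340231 ],
       [  0.        , 456.87178631, 235.74375815],
       [  0.        ,   0.        ,   1.        ]]), 'R': array([[-0.01668055, -0.99981822,  0.0092353 ],
       [-0.98885495,  0.01512954, -0.14811136],
       [ 0.14794471, -0.01160296, -0.98892757]]), 't': array([-0.03390635,  0.57439202,  1.18373444])}
wrist {'mtx': array([[371.64829954,   0.        , 314.82343186],
       [  0.        , 371.64829954, 239.5381749 ],
       [  0.        ,   0.        ,   1.        ]]), 'hand_eye': array([[-2.98416736e-04, -9.58861793e-01, -2.83873164e-01,
         7.23848111e-02],
       [ 9.99999709e-01, -4.85544926e-04,  5.88832797e-04,
         1.27969600e-03],
       [-7.02442446e-04, -2.83872906e-01,  9.58861658e-01,
        -1.41997635e-01],
       [ 0.00000000e+00,  0.00000000e+00,  0.00000000e+00,
         1.00000000e+00]])}
```

View pics/top0.png

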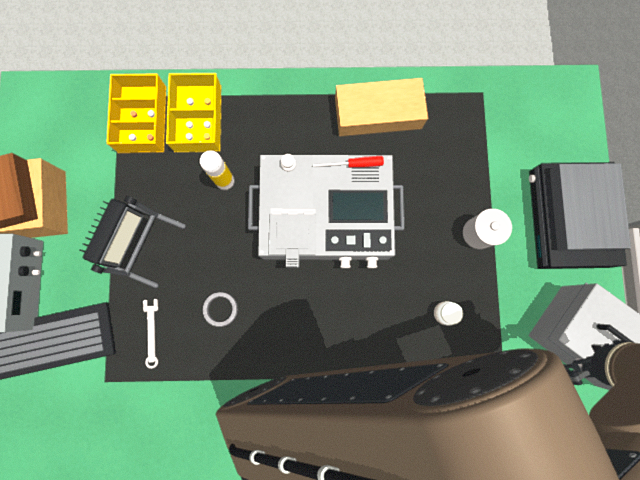

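View pics/scene0.png

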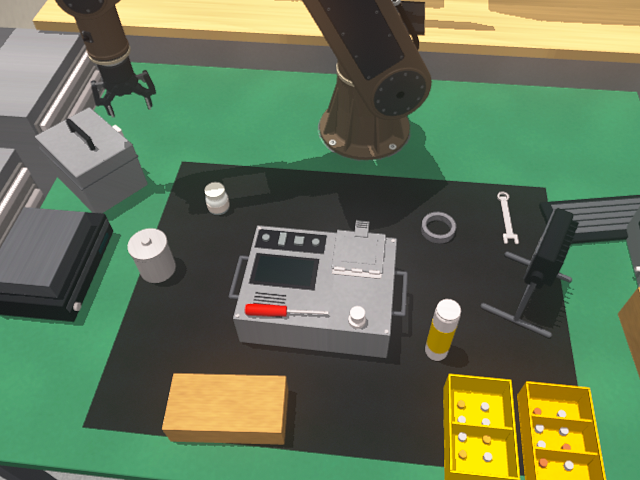

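The top view shows the keys at about (335,240), (351,240), (367,240) and (382,240), the tongue at (292,258), and the lamp head at (125,236) facing right (world -y). I'll measure these and make an enlarged composite.

```bash
cat >> h.py <<'E'
def ray(n,p):
    c=r.get_calibration(n); R,t=c['R'],c['t']
    d=R.T@np.linalg.inv(c['mtx'])@np.array([p[0],p[1],1.]); return -R.T@t,d
def onz(n,p,z):
    o,d=ray(n,p); return o+d*(z-o[2])/d[2]
def tri(a,b):
    (o1,d1),(o2,d2)=ray('top',a),ray('scene',b)
    k=np.linalg.lstsq(np.c_[d1,-d2],o2-o1,rcond=None)[0]
    p,q=o1+d1*k[0],o2+d2*k[1]; return (p+q)/2,np.linalg.norm(p-q)
def wray(s,p):
    c=r.get_calibration('wrist'); m=c['mtx']; H=c['hand_eye']
    u=np.array([(p[0]-m[0,2])/m[0,0],(p[1]-m[1,2])/m[1,1]]); th=np.hypot(*u)
    d=np.r_[u/max(th,1e-9)*np.sin(th),np.cos(th)]
    Rt=Ro.from_rotvec(s['eef_rot']).as_matrix()
    return s['tool_pos']+Rt@H[:3,3],Rt@H[:3,:3]@d
def wonz(s,p,z):
    o,d=wray(s,p); return o+d*(z-o[2])/d[2]
E
python3 - <<'E'
from h import *
t=cv2.imread('pics/top0.png');s=cv2.imread('pics/scene0.png')
a=cv2.resize(t[145:275,245:410],(800,630//1),interpolation=cv2.INTER_CUBIC)[:, :]
z=lambda i,x,y,w,h,W,H:cv2.resize(i[y:y+h,x:x+w],(W,H),interpolation=cv2.INTER_CUBIC)
out=np.zeros((600,800,3),np.uint8)
out[:300,:400]=z(t,250,200,160,80*120//80,400,300)
out[:300,400:]=z(s,230,215,200,150,400,300)
out[300:,:400]=z(t,70,180,133,100,400,300)
out[300:,400:]=z(s,470,190,133*1,150,266+134,300) if 0 else z(s,465,190,160,120*1,400,300)
cv2.imwrite('pics/comp.png',out)
g=cv2.cvtColor(t,cv2.COLOR_BGR2GRAY)
for nm,p in dict(k1=(335,240),sq=(351,240),lo=(367,240),k4=(382,240)).items(): print(nm,onz('top',p,.129))
for p in ((260,155),(393,155),(394,256),(259,256)): print(p,onz('top',p,.12))
E
```

```text
k1 [ 0.54955779 -0.08242812  0.129     ]
sq [ 0.54894394 -0.12231986  0.129     ]
lo [ 0.54832968 -0.16223769  0.129     ]
k4 [ 0.54775346 -0.19968437  0.129     ]
(260, 155) [0.77513902 0.1057974  0.12      ]
(393, 155) [ 0.77047105 -0.23780014  0.12      ]
(394, 256) [ 0.50813542 -0.22959999  0.12      ]
(259, 256) [0.51343609 0.10767761 0.12      ]
```

View pics/comp.png

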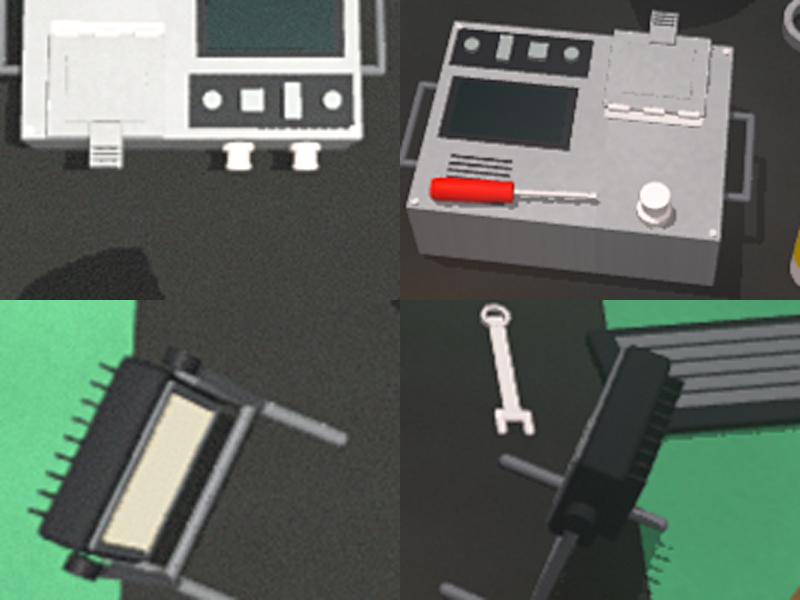

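The composite shows the keys clearly, with the square one second from the left. The lens quad is at roughly (127,210), (143,217), (123,265), (104,260) in the top image. Next I'll fit the lens from its colour mask.

```bash
python3 - <<'E'
from h import *
t=cv2.imread('pics/top0.png');hs=cv2.cvtColor(t,cv2.COLOR_BGR2HSV)
m=cv2.inRange(hs,(10,15,140),(40,120,255)); k=np.zeros_like(m);k[195:275,95:155]=m[195:275,95:155]
c=max(cv2.findContours(k,0,2)[0],key=cv2.contourArea)
q=cv2.approxPolyDP(c,4,True)[:,0];print(q,cv2.contourArea(c))
M=cv2.moments(c);ce=(M['m10']/M['m00'],M['m01']/M['m00']);print(ce,onz('top',ce,.19))
for p in q: print(p,[onz('top',p,z).round(4) for z in (.148,.232)])
# flap / tongue
g=cv2.cvtColor(t,cv2.COLOR_BGR2GRAY)
_,b=cv2.threshold(g,110,255,0); k=np.zeros_like(b);k[258:275,275:310]=b[258:275,275:310]
x,y,w,h=cv2.boundingRect(k);print('tongue',x,y,w,h,onz('top',(x+w/2-.5,y+h),.14),onz('top',(x+w/2-.5,y+h),.12))
E
```

```text
[[140 217]
 [126 212]
 [105 260]
 [120 261]] 775.5
(122.31678486997635, 237.6950354609929) [0.55419874 0.41996313 0.19      ]
[140 217] [array([0.6114, 0.3968, 0.148 ]), array([0.5948, 0.3645, 0.232 ])]
[126 212] [array([0.6244, 0.4316, 0.148 ]), array([0.6068, 0.3967, 0.232 ])]
[105 260] [array([0.5066, 0.4769, 0.148 ]), array([0.4979, 0.4385, 0.232 ])]
[120 261] [array([0.5036, 0.4406, 0.148 ]), array([0.4951, 0.405 , 0.232 ])]
tongue 286 258 14 10 [0.48056734 0.02346284 0.14      ] [0.48214921 0.02440043 0.12      ]
```

Emit:
send_rows --plan '[0,0,0.444,0.459,-0.374,-0.07,-1,0,0,0.444,0.459,-0.374,-0.07,-1,0,0,0.444,0.459,-0.374,-0.07,-1,0,0,0.444,0.459,-0.374,-0.07,-1,0,0,0.444,0.459,-0.374,-0.07,-1,0,0,0.444,0.459,-0.374,-0.07,-1,0,0,0.444,0.459,-0.374,-0.07,-1,0,0,0.444,0.459,-0.374,-0.07,-1,0,0,0.444,0.459,-0.374,-0.07,-1,0,0,0.444,0.459,-0.374,-0.07,-1,0,0,0.444,0.459,-0.374,-0.07,-1,0,0,0.444,0.459,-0.374,-0.07,-1,0,0,0.444,0.459,-0.374,-0.07,-1,0,0,0.444,0.459,-0.374,-0.07,-1,0,0,0.444,0.459,-0.374,-0.07,-1,0,0,0.444,0.459,-0.374,-0.07,-1]'

```text
t: 1.75
tool_pos: [0.5316, -0.0613, 0.3011]
eef_rot: [3.141, -0.026, -0.001]
force: [0.6, 0.3, 0.4]
width: -0.0001
finger_force: 0.0
```

```bash
python3 - <<'E'
from h import *
s=r.get_state(); print(s['t'],s['tool_pos'],s['eef_rot'],s['width'],s['joints'],s['force'])
print(Ro.from_rotvec(s['eef_rot']).as_matrix().round(4))
cap('wrist','w1')
E
```

```text
1.75 [ 0.53163153 -0.06130048  0.30108339] [ 3.14136841e+00 -2.63836793e-02 -9.08167632e-04] -9.082298724450864e-05 [-1.71305826e-01  2.50831578e-01  1.77058755e+00 -2.28333151e-04
  1.12072568e+00  1.41638707e+00] [0.57511763 0.27062957 0.42641893]
[[ 9.999e-01 -1.680e-02 -6.000e-04]
 [-1.680e-02 -9.999e-01 -1.000e-04]
 [-6.000e-04  1.000e-04 -1.000e+00]]
```

View pics/w1.png

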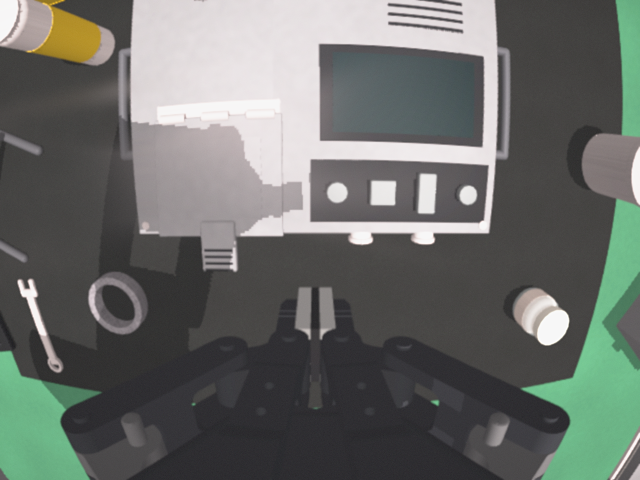

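The wrist view shows the keys at (337,192), (383,193), (426,194) and (468,195). The tongue covers columns 202–237 and rows 222–270, and the flap hinge is at about row 110.

```bash
python3 - <<'E'
from h import *
s=r.get_state()
for n,p in dict(k1=(337,192),sq=(383,193),lo=(426.5,194),k4=(468,195)).items(): print(n,wonz(s,p,.129))
im=cv2.imread('pics/w1.png');g=cv2.cvtColor(im,cv2.COLOR_BGR2GRAY)
print(g[255,190:250],g[215:280,206])
for n,p in dict(cl=(140,234),cr=(491,234)).items(): print(n,wonz(s,p,.12))
for z in (.12,.127,.135,.145): print(z,[wonz(s,p,z).round(4) for p in ((204,270),(237,270),(202,222),(235,222),(158,117),(280,112))])
# triangulate tongue end mid: top (292.5,267) & wrist (220.5,270)
o1,d1=ray('top',(292.5,267.5));o2,d2=wray(s,(220.5,270.5))
k=np.linalg.lstsq(np.c_[d1,-d2],o2-o1,rcond=None)[0];print(o1+d1*k[0],o2+d2*k[1])
E
```

```text
k1 [ 0.55367522 -0.08192566  0.129     ]
sq [ 0.55252046 -0.12185055  0.129     ]
lo [ 0.55173686 -0.16132622  0.129     ]
k4 [ 0.55127531 -0.20172745  0.129     ]
[ 52  52  51  52  51  51  51  49  52  50  50  70 118 143 138 123 117 118
 119 118 119 119 121 117 121 122 121 119 120 121 121 123 122 123 122 123
 124 126 125 124 137 177 205 224 223 199 157 109  78  71  72  71  73  72
  70  71  71  72  71  71] [153 152 153 152 151 146 138 142 151 152 152 153 153 154 153 154 154 153
 154 154 154 154 153 154 153 154 154 156 155 155 154 155 153 138  97  70
 103 146 156 149 117  80  84 129 154 155 136  99  79 108 146 157 149 118
  86  68  56  51  50  52  53  52  50  51  51]
cl [0.51758562 0.10816748 0.12      ]
cr [ 0.51158934 -0.23444177  0.12      ]
0.12 [array([0.4803, 0.0448, 0.12  ]), array([0.4802, 0.0119, 0.12  ]), array([0.5277, 0.0416, 0.12  ]), array([0.5269, 0.01  , 0.12  ]), array([0.6273, 0.0779, 0.12  ]), array([ 0.6233, -0.0344,  0.12  ])]
0.127 [array([0.483 , 0.0424, 0.127 ]), array([0.4829, 0.0103, 0.127 ]), array([0.5293, 0.0393, 0.127 ]), array([0.5285, 0.0084, 0.127 ]), array([0.6268, 0.0748, 0.127 ]), array([ 0.6229, -0.035 ,  0.127 ])]
0.135 [array([0.4861, 0.0398, 0.135 ]), array([0.486 , 0.0084, 0.135 ]), array([0.5312, 0.0367, 0.135 ]), array([0.5305, 0.0066, 0.135 ]), array([0.6262, 0.0713, 0.135 ]), array([ 0.6225, -0.0357,  0.135 ])]
0.145 [array([0.4899, 0.0364, 0.145 ]), array([0.4898, 0.0061, 0.145 ]), array([0.5336, 0.0335, 0.145 ]), array([0.5329, 0.0043, 0.145 ]), array([0.6255, 0.067 , 0.145 ]), array([ 0.6219, -0.0366,  0.145 ])]
[0.48264483 0.02395267 0.12933603] [0.48343593 0.02550893 0.12947241]
```

Emit:
send_rows --plan '[0,0,0,0.0204,0.0604,0.1,-1,0,0,0,0.0204,0.0604,0.1,-1,0,0,0,0.0204,0.0604,0.161,-1,0,0,0,0.0204,0.0604,0.161,-1,0,0,0,0.0204,0.0604,0.161,-1,0,0,0,0.0204,0.0604,0.161,-1,0,0,0,0.0204,0.0604,0.169,-1,0,0,0,0.0204,0.0604,0.172,-1,0,0,0,0.0204,0.0604,0.175,-1,0,0,0,0.0204,0.0604,0.177,-1,0,0,0,0.0204,0.0604,0.177,-1,0,0,0,0.0204,0.0604,0.177,-1,0,0,0,0.0204,0.0604,0.177,-1]'

```text
t: 3.1
tool_pos: [0.5522, -0.1209, 0.1246]
eef_rot: [3.141, -0.024, 0.002]
force: [3.8, -0.4, 5.6]
width: 0.0003
finger_force: 2.2
```

Emit:
send_rows --plan '[0,0,0,0,0,0.001,-1,0,0,0,0,0,0.002,-1,0,0,0,0,0,0.002,-1,0,0,0,0,0,0.002,-1]'

```text
t: 3.5
tool_pos: [0.5524, -0.1209, 0.124]
eef_rot: [3.141, -0.024, 0.003]
force: [-3.3, 2.6, 33.6]
width: -0.0001
finger_force: 16.4
```

Emit:
send_rows --plan '[0,0,0,0,0,-0.012,-1,0,0,0,0,0,-0.025,-1,0,0,0,0,0,-0.025,-1,0,0,0,0,0,-0.025,-1,0,0,0,-0.001,0.0405,-0.025,-1,0,0,0,-0.001,0.0405,-0.025,-1,0,0,0,-0.001,0.0405,-0.025,-1,0,0,0,-0.001,0.0405,-0.01,-1,0,0,0,-0.001,0.0405,-0.006,-1,0,0,0,-0.001,0.0405,-0.003,-1,0,0,0,-0.001,0.0405,-0.001,-1,0,0,0,-0.001,0.0405,-0.001,-1,0,0,0,-0.001,0.0405,0,-1,0,0,0,-0.001,0.0405,0,-1,0,0,0,-0.001,0.0405,0,-1]'

```text
t: 5.0
tool_pos: [0.5495, -0.1607, 0.124]
eef_rot: [-3.141, 0.023, 0.001]
force: [-12.1, 4.8, 34.4]
width: 0.0001
finger_force: 16.8
```

Emit:
send_rows --newtons 25 --plan '[0,0,0,0,0,-0.04,-1,0,0,0,0,0,-0.08,-1,0,0,0,-0.0582,-0.1856,-0.1,0.4,0,0,0,-0.0582,-0.1856,-0.1,0.4,0,0,0,-0.0582,-0.1856,-0.1,0.4,0,0,0,-0.0582,-0.1856,-0.1,0.4,0,0,0,-0.0582,-0.1856,-0.1,0.4,0,0,0,-0.0582,-0.1856,-0.1,0.4,0,0,0,-0.0582,-0.1856,-0.1,0.4]'

```text
t: 5.9
tool_pos: [0.495, 0.0248, 0.2224]
eef_rot: [3.141, -0.024, 0.0]
force: [0.5, 0.4, -0.1]
width: 0.0595
finger_force: 0.0
```

```bash
python3 - <<'E'
from h import *
s=r.get_state(); print(s['t'],s['tool_pos'],s['eef_rot'],s['width'])
im=cap('wrist','w2')
E
```

```text
5.9 [0.49501199 0.02479283 0.22237878] [ 3.14133437e+00 -2.36026370e-02  4.83408819e-04] 0.05953175799762594
```

View pics/w2.png

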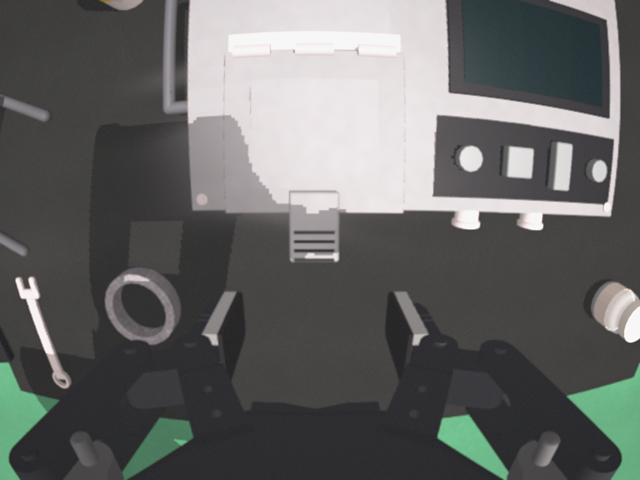

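Columns 290–338 put the tongue centre at col 314, in line with the tool, and its end is at row 262 (x≈0.482). I'll descend and pinch.

Emit:
send_rows --newtons 25 --plan '[0,0,0,0,0,0.05,0.4,0,0,0,0,0,0.08,0.4,0,0,0,0,0,0.1,0.4,0,0,0,0,0,0.108,0.4,0,0,0,0,0,0.108,0.4,0,0,0,0,0,0.108,-0.5,0,0,0,0,0,0.108,-0.5,0,0,0,0,0,0.108,-0.5,0,0,0,0,0,0.108,-0.5,0,0,0,0,0,0.108,-0.5]'

```text
t: 6.95
tool_pos: [0.4955, 0.0253, 0.115]
eef_rot: [-3.141, 0.024, -0.003]
force: [2.8, 4.9, -0.4]
width: 0.0312
finger_force: 28.6
```

Emit:
send_rows --plan '[0,0,0,0.0006,0,-0.0125,-0.5,0,0,0,0.0025,0,-0.0248,-0.5,0,0,0,0.0056,0,-0.0369,-0.5,0,0,0,0.0099,0,-0.0487,-0.5,0,0,0,0.0153,0,-0.0599,-0.5,0,0,0,0.0218,0,-0.0706,-0.5,0,0,0,0.0294,0,-0.0805,-0.5,0,0,0,0.0379,0,-0.0897,-0.5,0,0,0,0.0379,0,-0.0897,-0.5]'

```text
t: 7.85
tool_pos: [0.5339, 0.0247, 0.2051]
eef_rot: [-3.141, 0.024, -0.003]
force: [2.2, 4.3, -2.9]
width: 0.031
finger_force: 26.8
```

Emit:
send_rows --plan '[0,0,0,0.0094,0,-0.0082,-0.5,0,0,0,0.0196,0,-0.0155,-0.5,0,0,0,0.0304,0,-0.0217,-0.5,0,0,0,0.0418,0,-0.0268,-0.5,0,0,0,0.0537,0,-0.0307,-0.5,0,0,0,0.0659,0,-0.0335,-0.5,0,0,0,0.0783,0,-0.035,-0.5,0,0,0,0.0908,0,-0.0352,-0.5,0,0,0,0.1032,0,-0.0343,-0.5,0,0,0,0.1155,0,-0.032,-0.5,0,0,0,0.1155,0,-0.032,-0.5,0,0,0,0.1155,0,-0.032,-0.5]'

```text
t: 9.05
tool_pos: [0.6494, 0.0229, 0.2362]
eef_rot: [-3.141, 0.024, -0.002]
force: [0.9, 4.1, 5.3]
width: 0.0318
finger_force: 27.7
```

Emit:
send_rows --plan '[0,0,0,0,0,0,0.5,0,0,0,0,0,0,0.5,0,0,0,0,0,0,0.5,0,0,0,0,0,-0.03,0.5,0,0,0,0,0,-0.07,0.5,0,0,0,-0.05,0,-0.08,0.0,0,0,0,-0.1,0,-0.08,0.0,0,0,0,-0.13,0,-0.05,0.0,0,0,0,-0.13,0,-0.02,0.0,0,0,0,-0.13,0,-0.02,0.0,0,0,0,-0.13,0,-0.02,0.0]'

```text
t: 10.15
tool_pos: [0.5187, 0.0247, 0.2566]
eef_rot: [3.141, -0.024, -0.0]
force: [0.7, -0.5, 0.6]
width: 0.0428
finger_force: 0.0
```

```bash
python3 - <<'E'
from h import *
s=r.get_state(); print(s['t'],s['tool_pos'],s['eef_rot'],s['width'])
im=cap('wrist','w3')
E
```

```text
10.15 [0.51867152 0.02466968 0.2565681 ] [ 3.14141229e+00 -2.39275523e-02 -1.56799092e-04] 0.042822752223083516
```

View pics/w3.png

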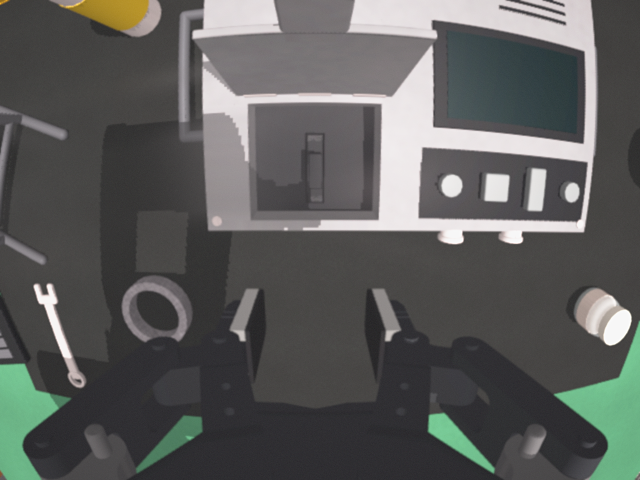

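The flap stands open. The bay opening spans columns 249–380 and rows 103–218, and the plate with its tab is at col ≈315, rows 133–204.

```bash
python3 - <<'E'
from h import *
s=r.get_state()
for p in ((249,218),(380,217),(249,104),(380,104)): print(p,wonz(s,p,.12).round(4))
for p in ((315,133),(315,204)): print(p,wonz(s,p,.088).round(4))
im=cv2.imread('pics/w3.png')[95:225,240:390]
cv2.imwrite('pics/w3c.png',cv2.resize(cv2.convertScaleAbs(im,alpha=2.2),(690,598),interpolation=cv2.INTER_CUBIC))
E
```

```text
(249, 218) [0.5281 0.0745 0.12  ]
(380, 217) [ 0.5273 -0.0275  0.12  ]
(249, 104) [0.6157 0.0709 0.12  ]
(380, 104) [ 0.6142 -0.0266  0.12  ]
(315, 133) [0.5921 0.0221 0.088 ]
(315, 204) [0.5319 0.023  0.088 ]
```

View pics/w3c.png

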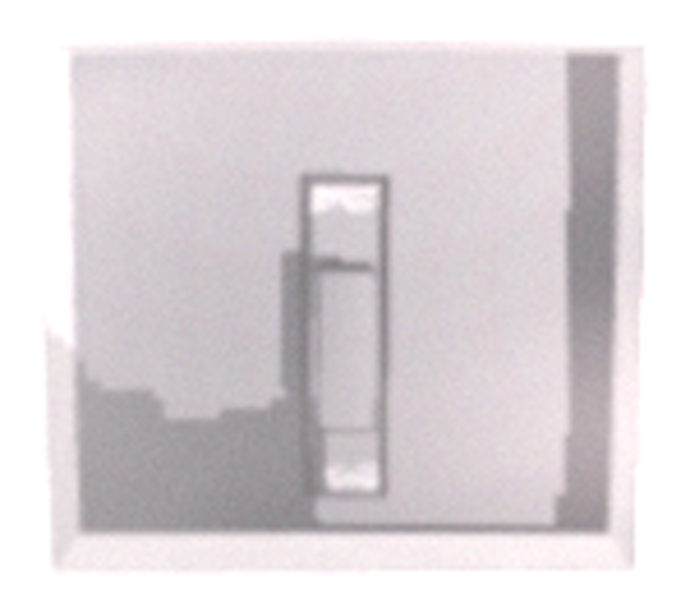

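Slot at x≈0.561, y≈0.0225, tab centred on it. I'll descend and grip.

Emit:
send_rows --newtons 40 --plan '[0,0,0,0.043,0.0013,0.03,0,0,0,0,0.043,0.0013,0.06,0,0,0,0,0.043,0.0013,0.1,0,0,0,0,0.043,0.0013,0.13,0,0,0,0,0.043,0.0013,0.15,0,0,0,0,0.043,0.0013,0.165,0,0,0,0,0.043,0.0013,0.165,0,0,0,0,0.043,0.0013,0.165,-1,0,0,0,0.043,0.0013,0.165,-1,0,0,0,0.043,0.0013,0.165,-1,0,0,0,0.043,0.0013,0.165,-1,0,0,0,0.043,0.0013,0.165,-1,0,0,0,0.043,0.0013,0.165,-1]'

```text
t: 11.5
tool_pos: [0.5622, 0.0229, 0.0923]
eef_rot: [-3.141, 0.024, -0.004]
force: [-0.3, 1.4, 7.7]
width: 0.009
finger_force: 42.3
```

Emit:
send_rows --plan '[0,0,0,0,0,-0.01,-1,0,0,0,0,0,-0.02,-1,0,0,0,0,0,-0.03,-1,0,0,0,0,0,-0.045,-1,0,0,0,0,0,-0.06,-1,0,0,0,0,0,-0.075,-1,0,0,0,0,0,-0.09,-1,0,0,0,0,0,-0.11,-1,0,0,0,0,0,-0.13,-1,0,0,0,0,0,-0.15,-1,0,0,0,0,0,-0.15,-1,0,0,0,0,0,-0.15,-1]'

```text
t: 12.7
tool_pos: [0.5611, 0.0228, 0.2416]
eef_rot: [3.141, -0.024, 0.002]
force: [-0.5, -0.5, -1.0]
width: 0.0091
finger_force: 41.1
```

```bash
python3 - <<'E'
from h import *
s=r.get_state(); print(s['t'],s['tool_pos'],s['eef_rot'],s['width'],s['joints'])
R=Ro.from_rotvec(s['eef_rot']).as_matrix()
print(R.T@(np.array([.521,.335,.222])-s['tool_pos']))
w=cap('wrist','w4');a=cap('scene','s4')
cv2.imwrite('pics/c4.png',np.hstack([cv2.resize(w,(400,300)),cv2.resize(a[130:370,270:590],(400,300))])[:,:,::-1])
E
```

```text
12.7 [0.56112849 0.02279035 0.24159509] [ 3.14149028e+00 -2.38870940e-02  1.76121876e-03] 0.009089197258107206 [-1.33841250e-02  3.45553467e-01  1.79094264e+00 -5.43308060e-06
  1.00397527e+00  1.57262232e+00]
[-0.04489345 -0.31156338  0.01954398]
```

View pics/c4.png

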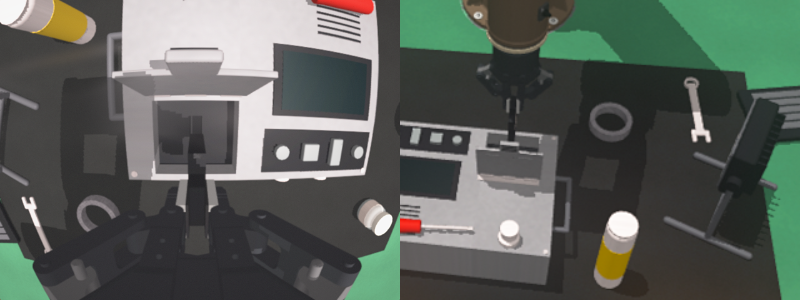

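The plate is drawn out cleanly and the flap stays open. I'll sharpen the lens yaw with line fits before the transfer.

```bash
python3 - <<'E'
from h import *
ims=[r.capture('top').astype(float) for _ in range(4)]
t=np.mean(ims,0).astype(np.uint8)[:,:,::-1].copy(); S=8
k=cv2.resize(t[195:275,90:160],None,fx=S,fy=S,interpolation=cv2.INTER_CUBIC)
m=((k[:,:,2]>150)&(k[:,:,2].astype(int)-k[:,:,1]>-15)).astype(np.uint8)
c=max(cv2.findContours(m,0,1)[0],key=cv2.contourArea)
q=cv2.boxPoints(cv2.minAreaRect(c));print(cv2.minAreaRect(c),cv2.contourArea(c)/64)
P=lambda p:((p[0]+.5)/S-.5+90,(p[1]+.5)/S-.5+195)
M=cv2.moments(c);print('c',onz('top',P((M['m10']/M['m00'],M['m01']/M['m00'])),.19))
L=np.array([[c[c[:,0,1]==y][:,0,0].min(),y] for y in range(170,470,4)]);Rr=np.array([[c[c[:,0,1]==y][:,0,0].max(),y] for y in range(220,500,4)])
for pts,z in ((L,.232),(Rr,.148)):
    X=np.array([onz('top',P(p),z)[:2] for p in pts],np.float32)
    l=cv2.fitLine(X,cv2.DIST_HUBER,0,.01,.01).ravel();res=(X-l[2:])@[-l[1],l[0]]
    print(z,l,np.degrees(np.arctan2(l[1],l[0])),res.std())
cv2.drawContours(k,[c],-1,(0,0,255),1);cv2.imwrite('pics/lens.png',k)
E
```

```text
((260.6132507324219, 350.6690979003906), (128.1918182373047, 436.45806884765625), 25.78290557861328) 820.34375
c [0.55403851 0.41978305 0.19      ]
0.232 [ 0.9194343  -0.3932437   0.55529094  0.41813454] -23.15648 0.00026412
0.148 [ 0.9186141  -0.39515582  0.55636996  0.41787538] -23.275692 0.00023955747
```

View pics/lens.png

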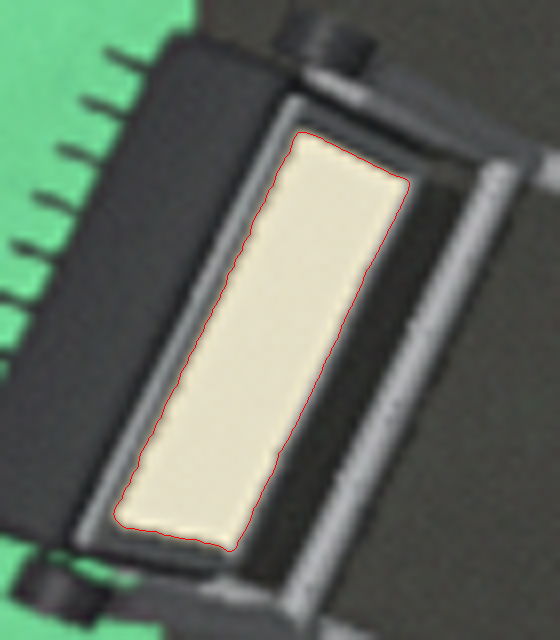

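The red outline matches the lens: its edge runs at -23.2° and the centre is (0.5545, 0.419). The plate goes to (0.519, 0.336), turned 0.389 rad about tool z.

Emit:
send_rows --plan '[0,0,0,-0.003,-0.02,0,-1,0,0,0,-0.006,-0.045,0,-1,0,0,0.03,-0.01,-0.07,0,-1,0,0,0.06,-0.014,-0.095,0,-1,0,0,0.1,-0.018,-0.12,0,-1,0,0,0.14,-0.022,-0.145,0,-1,0,0,0.18,-0.026,-0.17,0,-1,0,0,0.22,-0.03,-0.195,0,-1,0,0,0.26,-0.034,-0.22,0,-1,0,0,0.3,-0.038,-0.245,0.005,-1,0,0,0.34,-0.042,-0.27,0.01,-1,0,0,0.37,-0.045,-0.29,0.015,-1,0,0,0.389,-0.047,-0.305,0.0195,-1,0,0,0.389,-0.047,-0.311,0.0195,-1,0,0,0.389,-0.047,-0.313,0.0195,-1,0,0,0.389,-0.047,-0.313,0.0195,-1,0,0,0.389,-0.047,-0.313,0.0195,-1,0,0,0.389,-0.047,-0.313,0.0195,-1]'

```text
t: 14.8
tool_pos: [0.5191, 0.3359, 0.2217]
eef_rot: [-3.077, 0.632, -0.0]
force: [0.5, 0.3, -0.3]
width: 0.009
finger_force: 41.0
```

```bash
python3 - <<'E'
from h import *
s=r.get_state(); print(s['t'],s['tool_pos'],s['eef_rot'],s['width'],s['force'],Ro.from_rotvec(s['eef_rot']).as_matrix()[:,1])
w=cap('wrist','w5');a=cap('scene','s5')
cv2.imwrite('pics/c5.png',np.hstack([cv2.resize(w,(400,300)),cv2.resize(a[100:340,300:620],(400,300))])[:,:,::-1])
E
```

```text
14.8 [0.51907102 0.33586047 0.22173326] [-3.07736624e+00  6.31525942e-01 -2.76408128e-04] 0.009011430155660317 [ 0.53564719  0.26671539 -0.29827993] [-3.93846383e-01 -9.19176267e-01 -1.28345318e-04]
```

View pics/c5.png

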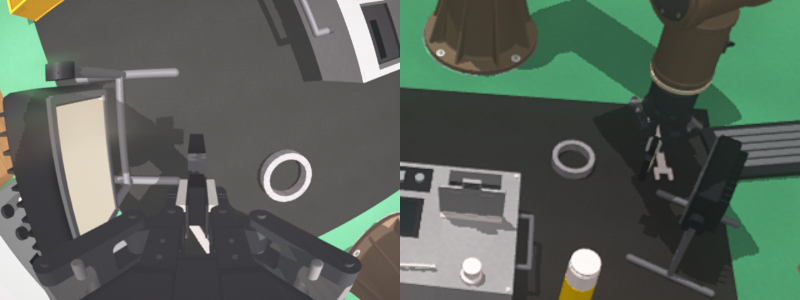

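```bash
python3 - <<'E'
from h import *
print(r.finish_job())
E
```

```text
the job is handed in; nothing more can be done
None
```

I pressed stop and then vent fully down and swung the flap open past upright. The job was handed in at about 15 s, with the gripper holding the filter plate upright and face-on to the lamp, about 90 mm from the lens centre.

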